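# Wind the slab roller's bed home

## Task

The slab roller's bed has been left run out on the near side. Turn its star wheel by the knobs, hand over hand, until the bed has gone right through and rests snugly against its rubber back stops, ready for the next slab, without forcing it once it is there, and then let go of the wheel. Move the bed by the wheel only, never by pushing the board, keep your hand off the roller, and leave everything on the shelf and the bench where it is.

Things in the scene. Friction and masses are not known exactly. Their poses are not given: they have to be found in the camera images.
- slab_roller: Blue steel bench slab roller, fixed. Origin on the bench under the star wheel's hub. Machine frame: x along the bed's travel to the back stops (away from the robot), y along the axle and out of the machine on the wheel's side, z up; turned about z by -0.2 to 0.3 rad. Wheel plane y = 0; gear case face y = -25 mm; blue cheeks y -45 to -60 and -390 to -405, x +-80, up to z 245, thin posts above.
- star_wheel (a joint): Wheel angle q (rad), about 0 when the bed is home. Growing q runs the bed out towards the robot, 14 mm per rad (88 mm a turn). Starts at 7.4 to 10.4, so 1.2 to 1.7 turns bring it home: the wheel's top moves towards the machine's -x, towards the robot. Friction about 0.5 N m (4 to 5 N at a knob); it stays where it is left. It stops dead when the bed meets its stops.
- wheel_hub (a point): Centre of the star wheel, on the axle, 180 mm above the bench; steel hub 54 mm in diameter, 36 mm long. Four bare steel spokes 14 mm thick leave it at right angles. Its axes turn with the wheel.
- knob_a (a point): Centre of one of four equal black ball knobs, 38 mm in diameter, on the spoke ends 125 mm from the axle. At wheel angle q it stands q away from straight up, leaning to the machine's +x. Knobs pass 36 mm over the bench at the bottom, so the wheel is worked over its upper half, knob after knob. Axes turn with the wheel.
- knob_b (a point): Second ball knob, at the angle q + 90 degrees.
- knob_c (a point): Third ball knob, at the angle q + 180 degrees.
- knob_d (a point): Fourth ball knob, at the angle q + 270 degrees.
- shelf_edge (a point): Middle of the lower edge, on the wheel's side, of the slatted plywood shelf over the machine: x 0, y -12, z 400 mm in the machine frame. The shelf reaches x +-170, y -12 to -420, z 388 to 427. It overhangs: an upright hand cannot reach the upper knobs past it; lean the hand outward (to +y) about 35 degrees. Axes as the machine's.
- bed_board: The bed: plywood board 400 x 290 x 18 mm sliding along the machine's x under the roller, driven by the wheel. Origin at the centre of its underside, 80 mm above the bench, y -225; its x in the machine frame is 70 mm when home (far edge on the rubber stops at x 270), less when run out. Its rails reach x +-306, y -80 to -370, up to z 110.
- back_stops: The two rubber-faced steel stops at the far ends of the bed rails, faces at x 270 mm in the machine frame. Origin 270 mm before the faces, at x 0, y -225, z 80 mm in the machine frame; axes as the machine's. The bed's far edge rests on the rubber when home. Through the gearing each newton at a knob beyond friction presses the bed on them with 9 N; over 350 N (about 43 N at a knob) strains the gears.
- top_roller: Steel roller, 64 mm in diameter, 330 mm long, across the bed; origin at its middle, 138 mm above the bench.
- slat_a: Wooden thickness slat 300 x 30 x 10 mm lying on the shelf. Bystander; origin at the centre of its underside.
- slat_b: A second such slat, on the shelf. Bystander.
- rolling_pin: Wooden rolling pin, 300 mm long, 48 mm thick, lying between the slats on the shelf. Bystander; origin under its middle.
- bisque_cup: Pale pink fired cup, 72 mm wide, 75 mm high, on the bench on the wheel's side of the machine. Bystander; origin at the centre of its underside.
- glaze_brush: Brush lying on the bench on the wheel's side of the machine. Bystander.
- glaze_jar_a: Blue jar with a white cap, 76 mm wide, 95 mm high, on the bench. Bystander.
- glaze_jar_b: Red-brown jar with a white cap, 76 mm wide, 95 mm high, on the bench. Bystander.
- clay_bowl: Brown clay-coloured bowl, 130 mm wide, 60 mm high, on the bench. Bystander.

How it is judged:
By the outcome, as a careful person would: the job done as asked, in the order asked, and still so for the second after the job is handed in, with the robot touching nothing.
It also fails if it takes over 67 s, if anything falls off the work surface, if the arm or the gripper's body presses on something with over 40 N, if the wrist force passes 120 N, or if a joint passes its speed limit or range.

## Robot

A 6-joint arm with a two-finger parallel gripper is mounted at the origin on the work surface. World frame = base frame: x ahead of the robot, y to its left, z up, the work surface at z = 0. Lengths are in m, angles in degrees, forces in N, time in s.
With the tool pointing down it reaches from about 0.3 to 0.75 m from the base axis. Payload 8.5 kg.
Tool frame: the origin (TCP) lies midway between the tips of the shut fingers; the grasp point (between the pads) lies behind it (grasp_offset is the z of the grasp point in the tool frame, in m); z points along the fingers, y is the direction in which the jaws open and shut (so a half turn about z gives the same grasp; the last joint's range is limited). The gripper opens to 85 mm and grips with 20 to 120 N. Pads are 22 mm wide; open, the fingers measure 114 mm over their backs; the gripper's body (76 mm by 85 mm) begins 54 mm behind the grasp point. The pads swing forward as they close: fully open they stand 13 mm farther back than shut.
Start: joints at [-77.195, 21.807, 74.336, -0, 83.858, -12.336], TCP at [0.234, -0.498, 0.231] pointing down, gripper open.
Joint ranges: [-178.18, 178.18], [-50.72, 133.34], [12.68, 142.11], [-81.47, 261.47], [9.98, 163.14], [-165.26, 165.26]. Speed limits (degrees/s): [136.94, 136.94, 180, 180, 180, 180].

## Interface

Orientations are given as a 3x3 rotation matrix whose columns are the frame's x, y, z axes.
In Python, from rig import * gives the robot as it stands.
- The arm moves only by the shell command python3 -m pendant 'ROWS' [FORCE]. ROWS is JSON, one flat list of numbers, 7 for each row, row after row: the finger opening in mm, from 0 to 85.4, then the shift along the tool's x, y, z in units of 50 mm (1.0 is 50 mm), then the turn, a rotation vector about the tool's x, y, z in units of 8 degrees (1.0 is 8 degrees). In form: [hand, dx, dy, dz, wx, wy, wz, hand, dx, dy, dz, wx, wy, wz, ...]. A call has 1 to 12 rows; each row shifts and turns the commanded pose from where the row before left it, along the tool's axes as they then stand; what a row does not reach is not made up. A row lasts 1/10 s, in which the tool goes at most 50 mm and 8.59 degrees, less where a joint would pass 70% of its speed; a pose out of reach is approached as far as the arm can. A call is refused whole if a number of a shift passes 1 or a number of a turn 1, either way. A call with a gripper value outside its range is refused whole. The fingers move at their own pace and stop on an object; FORCE is the grip in N (left out, the last holds). Time passes only in rows, so rows that do not move let the fingers close. It gives the time, the measured TCP pose, the force and the opening at its end, in the units of the state.
- observe(): the state, without advancing time (a new reading comes with each control period).
- get_image(name): name is "side" or "top" or "wrist"; returns a dict with "frame" (384x512x3 uint8, red, green, blue), "depth" (384x512 float32, m along the optical axis (not along the pixel's ray), 0 where there is no reading), "K" (3x3 intrinsics, pixels), "k1" (the pictures are not rectified: a ray, as slopes to the right and down, at radius r is drawn at 1 + k1 r^2 times it, then the intrinsics apply), "rvec" (rotation vector, rad) and "tvec" (3), from world to camera coordinates, as OpenCV has them. Camera axes: x right, y down, z forward; pixel columns grow to the right and rows downward; lengths in m; the calibration is good to about 2 mm. A picture is of the moment at which its call begins.
- close_job(): hands the job in, once; it reports no verdict.
The state is a dict: "time_s": time; "q": joint angles; "qvel": joint speeds; "joint_efforts": joint torques, N m; "position": TCP position; "tool_rot": TCP orientation; "ft_force": force on the tool from outside, world axes, zero at the start; "wrist_torque": the same for the moment, N m; "grip_width": finger opening in m.
Only numpy, scipy, OpenCV 4.12 (cv2) and the standard library are available. Lean on these libraries where they do the work, as an engineer would, in place of code of your own. Each camera call takes 0.05 s, during which the arm holds its last target.

## Working session

There is one attempt and no reset: what is moved stays moved. The work goes in short steps, Python scripts to look and compute and a shell command to move; the robot and the scene stay as the last step left them, time stands still between calls to the robot, and variables do not carry over. Pictures are saved under pics/ and viewed, and the job is handed in when it is done.

```bash
ls; mkdir -p pics
python3 - <<'E'
from rig import *
import cv2
o=observe();print(o)
for n in ["side","top","wrist"]:
    im=get_image(n);cv2.imwrite(f"pics/{n}0.png",im["frame"][:,:,::-1])
    import pickle;pickle.dump(im,open(f"pics/{n}0.pkl","wb"))
    print(n,im["K"],im["k1"],im["rvec"],im["tvec"])
E
```

```text
pics
{'time_s': 0.0, 'q': array([-7.71928686e+01,  2.18419243e+01,  7.43852117e+01, -1.29839699e-04,
        8.38563602e+01, -1.23354131e+01]), 'qvel': array([ 0.08099075,  0.08268063, -0.01066976,  0.0398697 , -0.06588445,
        0.10620994]), 'joint_efforts': array([ 1.75773705e-03, -4.48440063e+01, -2.31276333e+01, -6.35362994e-05,
        4.73681124e-03,  1.51320722e-05]), 'position': array([ 0.23361496, -0.49760309,  0.23070032]), 'tool_rot': array([[ 9.05253510e-01,  4.24871718e-01, -3.25232697e-04],
       [ 4.24871730e-01, -9.05252449e-01,  1.42052851e-03],
       [ 3.09124692e-04, -1.42412060e-03, -9.99998938e-01]]), 'ft_force': array([0.77176421, 0.23090993, 0.07406389]), 'wrist_torque': array([-0.03482031,  0.0006307 , -0.00725325]), 'grip_width': 0.08519229847555902}
side [[421.48641243   0.         248.32293782]
 [  0.         421.48641243 193.1637236 ]
 [  0.           0.           1.        ]] -0.040810514802623564 [ 0.85319423 -2.37369871  1.28386594] [0.48835479 0.3676529  0.99625214]
top [[499.13314981   0.         248.49712448]
 [  0.         499.13314981 196.7769234 ]
 [  0.           0.           1.        ]] 0.031594644275753966 [ 2.10908805 -2.13477734  0.20673549] [0.10245001 0.61138125 1.49637686]
wrist [[288.74207319   0.         256.83437911]
 [  0.         288.74207319 191.88849597]
 [  0.           0.           1.        ]] -0.05161343806373099 [-2.41264946  1.53287875  0.25190283] [-0.5485959  -0.04113815  0.38066765]
```

View pics/side0.png

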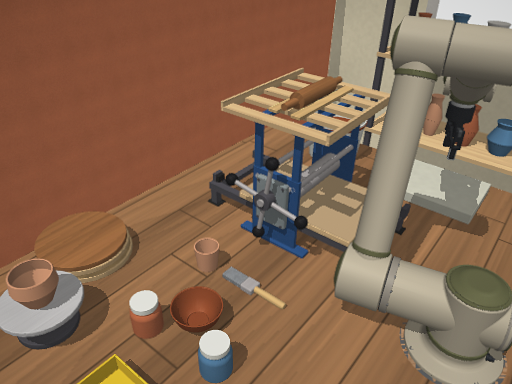

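View pics/top0.png

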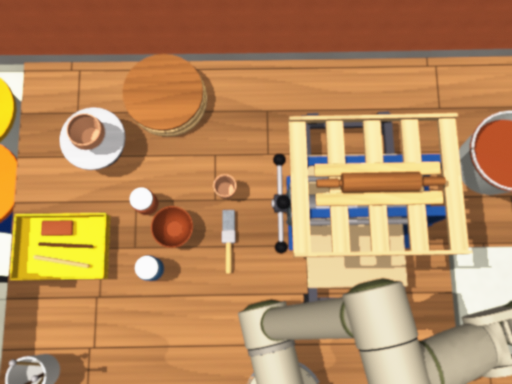

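View pics/wrist0.png

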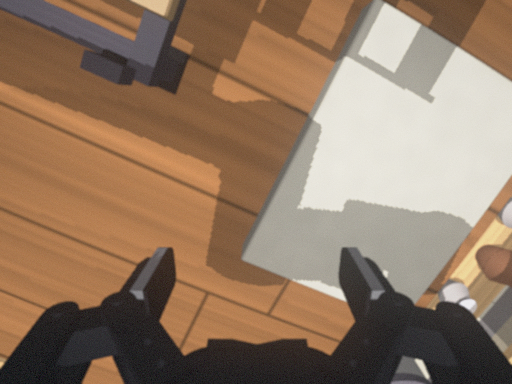

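The pictures show the wheel on the left (+y) side of the machine: hub at about side (264,202), knobs at (273,164), (301,222), (265,239) and (231,180). In the top view the wheel is edge-on near column 280. Next I'll enlarge it.

Run:
```python
import pickle,cv2
im=pickle.load(open("pics/side0.pkl","rb"));f=im["frame"][:,:,::-1]
cv2.imwrite("pics/c1.png",cv2.resize(f[140:260,195:335],None,fx=5,fy=5,interpolation=cv2.INTER_CUBIC))
im=pickle.load(open("pics/top0.pkl","rb"));f=im["frame"][:,:,::-1]
cv2.imwrite("pics/c2.png",cv2.resize(f[100:300,200:330],None,fx=4,fy=4,interpolation=cv2.INTER_CUBIC)[:600*2])
cv2.imwrite("pics/c2.png",cv2.resize(f[145:265,210:330],None,fx=5,fy=5,interpolation=cv2.INTER_CUBIC))
```

```text
(no output)
```

View pics/c1.png

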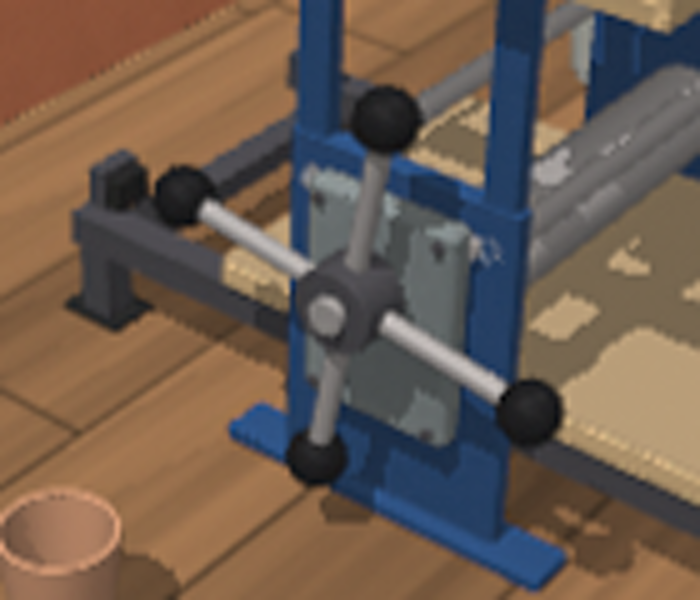

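View pics/c2.png

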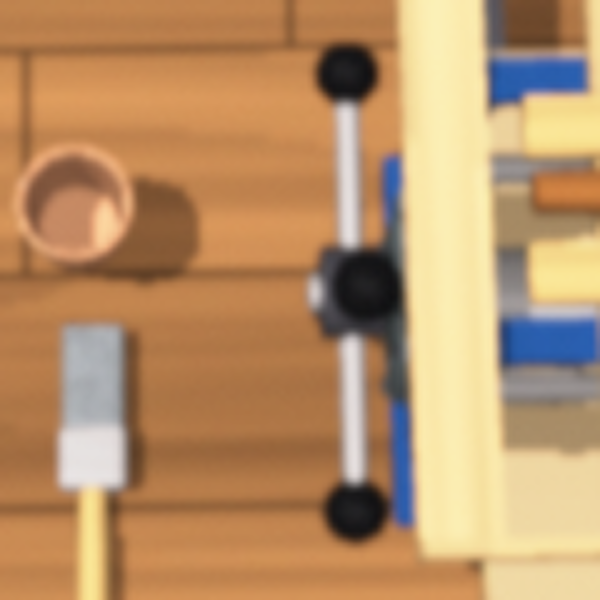

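```bash
cat > h.py <<'E'
import numpy as np,cv2,pickle
from scipy.optimize import least_squares
from scipy.spatial.transform import Rotation as R
def proj(im,P):
    P=np.atleast_2d(P);Rm=cv2.Rodrigues(np.array(im["rvec"],float))[0]
    c=P@Rm.T+np.array(im["tvec"]).ravel()
    s=c[:,:2]/c[:,2:];s=s*(1+im["k1"]*(s**2).sum(1,keepdims=True))
    K=im["K"];return s*[K[0,0],K[1,1]]+[K[0,2],K[1,2]]
def unproj(im,uv,depth=None,z=None):
    K=im["K"];d=(np.array(uv,float)-[K[0,2],K[1,2]])/[K[0,0],K[1,1]];s=d.copy()
    for _ in range(20): s=d/(1+im["k1"]*(s@s))
    Rm=cv2.Rodrigues(np.array(im["rvec"],float))[0];t=np.array(im["tvec"]).ravel()
    o=-Rm.T@t;r=Rm.T@np.array([s[0],s[1],1.])
    if depth is not None:return o+r*depth
    return o+r*(z-o[2])/r[2]
def mach(p,hx,hy,psi):
    p=np.atleast_2d(p);c,s=np.cos(psi),np.sin(psi)
    return np.c_[hx+c*p[:,0]-s*p[:,1],hy+s*p[:,0]+c*p[:,1],p[:,2]]
def knob(a,r=.125): return [r*np.sin(a),0,.18+r*np.cos(a)]
E
python3 - <<'E'
from h import *
S=pickle.load(open("pics/side0.pkl","rb"));T=pickle.load(open("pics/top0.pkl","rb"))
so=[(271.6,163.4),(300.4,222),(258,231),(231.6,178.4)]
# order: top, near robot(-x), bottom, far(+x).
to={0:(283,201.6),1:(280.6,246.8),3:(279,159)}
def f(p):
    a=p[3]+np.array([0,-np.pi/2,np.pi,np.pi/2])
    W=mach([knob(x) for x in a],*p[:3])
    return np.r_[(proj(S,W+[p[4],0,0])-so).ravel(),*[(proj(T,W[i:i+1])-to[i]).ravel() for i in to]]
r=least_squares(f,[.5,.1,0,0,0]);print(r.x,np.round(r.fun,1))
r2=least_squares(lambda p:f([*p,0]),[.5,.1,0,0]);print(r2.x,np.degrees(r2.x[2:]),np.round(r2.fun,1))
p=r2.x
np.save("pose.npy",p)
g=T["frame"]
# bed near corner: from top image
for uv in [(308,285),(403,285)]:
    w=unproj(T,uv,z=.098);w=w-[p[0],p[1],0];c,s=np.cos(p[2]),np.sin(p[2])
    print(uv,c*w[0]+s*w[1],-s*w[0]+c*w[1])
f=g[:,:,::-1]
cv2.imwrite("pics/c3.png",cv2.resize(f[225:305,290:420],None,fx=6,fy=6,interpolation=cv2.INTER_CUBIC))
E
```

```text
[ 5.70630626e-01  5.77998377e-03  2.55807951e-04 -1.57776894e-01
 -9.87231091e-04] [ 0.1  0.1  0.   0.  -0.1 -0.  -0.2  0.4  0.1  0.1 -0.  -0.3  0.3  0.2]
[ 5.70137575e-01  5.66109525e-03 -7.72394558e-05 -1.56873532e-01] [-4.42549483e-03 -8.98819129e+00] [-0.1  0.1 -0.1 -0.1 -0.2 -0.1 -0.3  0.4  0.2  0.2  0.  -0.1  0.4  0.3]
(308, 285) -0.23066194506899906 -0.0816593847720346
(403, 285) -0.23338402771269057 -0.3591116687918046
```

View pics/c3.png

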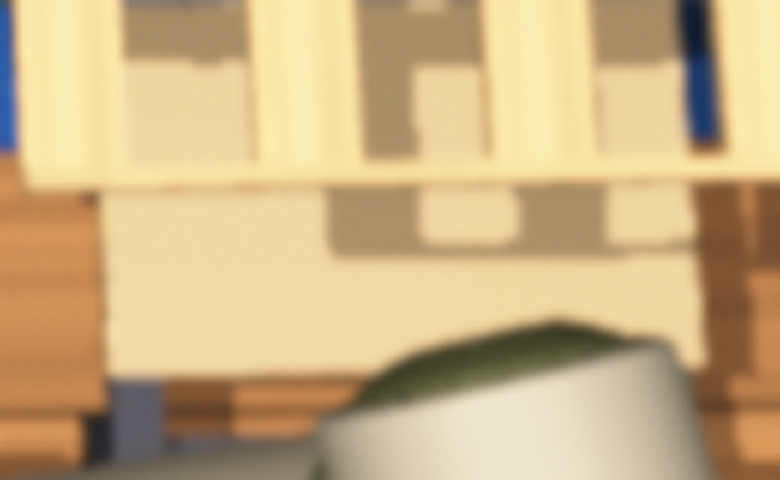

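The board's near edge sits at machine x of about -0.237, which gives q ≈ 7.65. Of the fitted knob angles (-9° + n·90°), that selects q ≈ 7.70. The machine yaw is about 0 and the hub is at (0.570, 0.006).

```bash
cat >> h.py <<'E'
def goalR(lean,t,psi=0.0):
    L=np.radians(lean);s,c=np.sin(L),np.cos(L)
    R0=np.array([[0,1,0],[c,0,-s],[-s,0,-c]]).astype(float)
    return R.from_euler('z',psi).as_matrix()@R.from_euler('y',t,degrees=True).as_matrix()@R0
def plan(P0,R0,P1,R1,n=None,hand=50,vmax=.045,wmax=7.5,path=None):
    """rows from pose0 to pose1 straight, or path(s)->P,R"""
    rv=R.from_matrix(R0.T@R1).as_rotvec(degrees=True)
    m=max(np.linalg.norm(P1-P0)/vmax,np.linalg.norm(rv)/wmax)
    n=n or int(np.ceil(m))
    P,Q=P0,R0;out=[]
    for i in range(n):
        s=(i+1)/n
        Pn=P0+s*(P1-P0);Rn=R0@R.from_rotvec(rv*s,degrees=True).as_matrix()
        if path: Pn,Rn=path(s)
        d=Q.T@(Pn-P)/.05; w=R.from_matrix(Q.T@Rn).as_rotvec(degrees=True)/8
        d=np.round(d,2);w=np.round(w,2)
        out.append([hand,*d,*w])
        P=P+Q@d*.05;Q=Q@R.from_rotvec(w*8,degrees=True).as_matrix()
    print(n,"rows");print(", ".join(" ".join(f"{v:g}," for v in r).rstrip(",") for r in out))
def cur():
    from rig import observe
    o=observe();return np.array(o["position"]),np.array(o["tool_rot"]),o
E
python3 -m pendant '[50,0,0,-1,0,0,0, 50,0,0,-1,0,0,0, 50,0,0,-1,0,0,0, 50,0,0,-1,0,0,0, 50,0,0,-1,0,0,0, 50,0,0,-1,0,0,0, 50,0,0,-1,0,0,0]' 20
python3 -m pendant '[50,0.59,-0.72,0,0,0,0, 50,0.59,-0.72,0,0,0,0, 50,0.59,-0.72,0,0,0,0, 50,0.59,-0.72,0,0,0,0, 50,0.59,-0.72,0,0,0,0, 50,0.59,-0.72,0,0,0,0, 50,0.59,-0.72,0,0,0,0, 50,0.59,-0.72,0,0,0,0, 50,0.59,-0.72,0,0,0,0, 50,0.59,-0.72,0,0,0,0, 50,0.59,-0.72,0,0,0,0]'
python3 - <<'E'
from h import *
P,Q,o=cur();print(P,Q,o["q"],o["time_s"])
E
```

```text
time_s: 0.85
position: [0.2299, -0.4893, 0.571]
tool_rot: [[0.905, 0.425, 0.001], [0.425, -0.905, -0.002], [0.001, 0.002, -1.0]]
ft_force: [24.2, -72.2, 112.4]
grip_width: 0.0497
time_s: 1.95
position: [0.3556, 0.0076, 0.5682]
tool_rot: [[0.905, 0.425, 0.003], [0.425, -0.905, -0.005], [0.0, 0.006, -1.0]]
ft_force: [0.1, -0.7, -0.3]
grip_width: 0.0501
[0.35558591 0.00757933 0.56816882] [[ 9.05388861e-01  4.24575958e-01  2.50345974e-03]
 [ 4.24583301e-01 -9.05375501e-01 -4.92159382e-03]
 [ 1.76980708e-04  5.51888342e-03 -9.99984755e-01]] [-17.89795525   0.59494115  47.35172632  -0.3009669  131.82978052
  46.77662316] 1.95
```

```bash
cat >> h.py <<'E'
HX,HY=.5702,.0057
def hold(a,t,back=0,off=0,lean=40,ahead=.022):
    """TCP pose for ball at angle a (deg), hand tilt t, backed off, shifted off along tool y"""
    C=mach([knob(np.radians(a))],HX,HY,0)[0];Q=goalR(lean,t)
    return C+Q[:,2]*(ahead-back)+Q[:,1]*off,Q
E
python3 - <<'E'
from h import *
P,Q,o=cur()
P1=np.array([.40,.22,.52]);R1=goalR(40,-9)
plan(P,Q,P1,R1,n=14)
P2,R2=hold(-9,-9,.2);print(P2)
E
```

```text
14 rows
50, 0.19, -0.25, 0.07, -0.27, -0.27, -0.53, 50, 0.2, -0.23, 0.05, -0.26, -0.27, -0.52, 50, 0.23, -0.23, 0.03, -0.27, -0.27, -0.53, 50, 0.24, -0.2, 0.02, -0.26, -0.27, -0.53, 50, 0.26, -0.19, 0, -0.27, -0.27, -0.52, 50, 0.26, -0.17, -0.01, -0.26, -0.27, -0.53, 50, 0.28, -0.14, -0.04, -0.27, -0.27, -0.52, 50, 0.29, -0.13, -0.04, -0.27, -0.27, -0.53, 50, 0.3, -0.1, -0.07, -0.26, -0.27, -0.53, 50, 0.3, -0.08, -0.07, -0.27, -0.27, -0.52, 50, 0.29, -0.05, -0.09, -0.26, -0.27, -0.53, 50, 0.3, -0.02, -0.11, -0.27, -0.28, -0.53, 50, 0.3, -0, -0.11, -0.26, -0.27, -0.52, 50, 0.29, 0.02, -0.13, -0.27, -0.27, -0.53
[0.52931493 0.12011619 0.43813819]
```

```bash
python3 -m pendant '[50,0.2,-0.25,0.06,-0.27,-0.27,-0.53, 50,0.2,-0.23,0.05,-0.27,-0.27,-0.53, 50,0.23,-0.23,0.03,-0.27,-0.27,-0.53, 50,0.24,-0.2,0.02,-0.27,-0.27,-0.53, 50,0.26,-0.19,0,-0.27,-0.27,-0.53, 50,0.26,-0.17,0,-0.27,-0.27,-0.53, 50,0.28,-0.14,-0.04,-0.27,-0.27,-0.53, 50,0.29,-0.13,-0.04,-0.27,-0.27,-0.53, 50,0.3,-0.1,-0.07,-0.27,-0.27,-0.53, 50,0.3,-0.08,-0.07,-0.27,-0.27,-0.53, 50,0.3,-0.05,-0.09,-0.27,-0.27,-0.53, 50,0.3,-0.02,-0.11,-0.27,-0.27,-0.53]'
python3 - <<'E'
from h import *
P,Q,o=cur();print(o["q"])
P2,R2=hold(-9,-9,.2);plan(P,Q,P2,R2,n=8)
E
```

```text
time_s: 3.15
position: [0.3941, 0.1889, 0.5262]
tool_rot: [[0.23, 0.971, 0.068], [0.8, -0.149, -0.582], [-0.555, 0.188, -0.811]]
ft_force: [-0.2, -0.3, 0.4]
grip_width: 0.0497
[ 28.53844681  14.80587506  45.29592424 -42.44301784 126.39716814
  16.58361671]
8 rows
50, 0.06, 0.31, 0.3, -0.06, -0.06, -0.12, 50, 0.06, 0.31, 0.3, -0.06, -0.07, -0.13, 50, 0.06, 0.31, 0.31, -0.06, -0.06, -0.12, 50, 0.05, 0.31, 0.31, -0.05, -0.07, -0.13, 50, 0.05, 0.31, 0.31, -0.06, -0.06, -0.12, 50, 0.05, 0.3, 0.31, -0.06, -0.07, -0.12, 50, 0.05, 0.3, 0.31, -0.06, -0.06, -0.13, 50, 0.04, 0.31, 0.32, -0.06, -0.06, -0.12
```

```bash
python3 -m pendant '[50,0.06,0.31,0.31,-0.06,-0.06,-0.12, 50,0.06,0.31,0.31,-0.06,-0.06,-0.12, 50,0.06,0.31,0.31,-0.06,-0.06,-0.12, 50,0.05,0.31,0.31,-0.06,-0.06,-0.12, 50,0.05,0.31,0.31,-0.06,-0.06,-0.12, 50,0.05,0.31,0.31,-0.06,-0.06,-0.12, 50,0.05,0.31,0.31,-0.06,-0.06,-0.12, 50,0.05,0.31,0.31,-0.06,-0.06,-0.12]'
python3 - <<'E'
from h import *
from rig import *
P,Q,o=cur();print(o["q"])
P2,R2=hold(-9,-9,.05);plan(P,Q,P2,R2,n=6)
im=get_image("wrist");cv2.imwrite("pics/w1.png",im["frame"][:,:,::-1])
im=get_image("side");cv2.imwrite("pics/s1.png",im["frame"][:,:,::-1])
E
```

```text
time_s: 3.95
position: [0.5311, 0.1186, 0.4374]
tool_rot: [[0.107, 0.987, 0.121], [0.77, -0.005, -0.638], [-0.629, 0.161, -0.76]]
ft_force: [-0.8, -0.4, 0.0]
grip_width: 0.0497
[ 17.70289829  21.48826762  51.62846706 -42.4551841  107.23253514
   8.34482568]
6 rows
50, -0, -0.01, 0.49, 0, -0.01, -0.01, 50, -0, -0, 0.5, 0, -0, -0.01, 50, -0, -0.01, 0.49, 0, -0.01, -0.01, 50, -0, -0, 0.5, 0, -0.01, -0, 50, -0, -0.01, 0.49, 0, -0.01, -0.01, 50, -0, -0, 0.5, 0, -0, -0.01
```

View pics/w1.png

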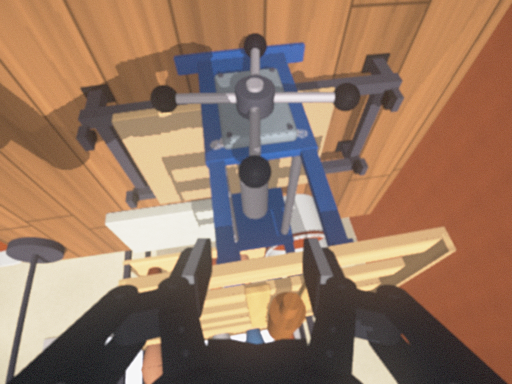

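View pics/s1.png

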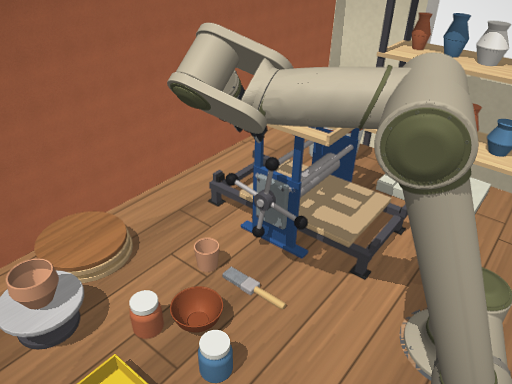

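The wrist view shows the top knob at (255,172), centred between the fingers. The side view shows the hand above the wheel, outside the shelf. I'll check the predicted projection, then move in.

```bash
python3 - <<'E'
from h import *
from rig import *
im=get_image("wrist")
print(proj(im,mach([knob(np.radians(a)) for a in(-9,81,171,-99)],HX,HY,0)))
E
python3 -m pendant '[50,0,0,0.5,0,0,0, 50,0,0,0.5,0,0,0, 50,0,0,0.5,0,0,0, 50,0,0,0.5,0,0,0, 50,0,0,0.5,0,0,0, 50,0,0,0.4,0,0,0]'
python3 - <<'E'
from h import *
P,Q,o=cur();print(o["q"])
P2,R2=hold(-9,-9,0);plan(P,Q,P2,R2,n=4)
E
```

```text
[[256.21978517 172.76278526]
 [347.14093237  98.34683605]
 [256.24059214  46.48671468]
 [165.63760254  99.49873254]]
time_s: 4.7
position: [0.5475, 0.0263, 0.3279]
tool_rot: [[0.109, 0.987, 0.122], [0.77, -0.006, -0.638], [-0.628, 0.163, -0.761]]
ft_force: [0.2, -0.1, 0.3]
grip_width: 0.0502
[  7.92900657  20.55499749  70.46398767 -40.46503557  87.35873829
  13.013655  ]
4 rows
50, -0, -0, 0.27, 0, -0.01, -0.02, 50, -0, -0.01, 0.27, 0, -0.01, -0.01, 50, -0, -0, 0.27, 0.01, -0.02, -0.02, 50, -0, -0, 0.27, -0, -0.01, -0.01
```

```bash
python3 -m pendant '[50,0,0,0.27,0,0,0, 50,0,0,0.27,0,0,0, 50,0,0,0.27,0,0,0, 50,0,0,0.27,0,0,0]'
python3 - <<'E'
from h import *
from rig import *
P,Q,o=cur();print(o["q"],o["ft_force"])
for n in ["wrist"]:
    im=get_image(n);cv2.imwrite(f"pics/{n}2.png",im["frame"][:,:,::-1])
def path(s):
    a=-9-61*s
    return hold(a,-9-46*s,0,-.006)
plan(P,Q,P,Q,n=12,path=path)
E
```

```text
time_s: 5.1
position: [0.5544, -0.0076, 0.2876]
tool_rot: [[0.109, 0.986, 0.123], [0.77, -0.006, -0.638], [-0.628, 0.164, -0.761]]
ft_force: [0.1, 0.2, 0.3]
grip_width: 0.0499
[  4.23618357  21.60380671  75.58252158 -40.87749291  80.22528146
  14.27018504] [0.12647775 0.17786789 0.25986488]
12 rows
50, 0, -0.34, 0.03, -0.35, -0.05, 0.24, 50, 0.02, -0.2, 0.02, -0.37, 0, 0.31, 50, 0.01, -0.2, 0.02, -0.37, 0, 0.31, 50, 0.02, -0.2, 0.02, -0.36, 0, 0.3, 50, 0.03, -0.19, 0.03, -0.37, 0, 0.31, 50, 0.02, -0.2, 0.03, -0.37, 0, 0.31, 50, 0.03, -0.2, 0.04, -0.36, 0, 0.31, 50, 0.04, -0.19, 0.04, -0.37, 0, 0.31, 50, 0.03, -0.19, 0.04, -0.37, 0, 0.3, 50, 0.04, -0.2, 0.04, -0.36, 0, 0.31, 50, 0.04, -0.19, 0.05, -0.37, 0, 0.31, 50, 0.05, -0.19, 0.06, -0.37, 0, 0.31
```

View pics/wrist2.png

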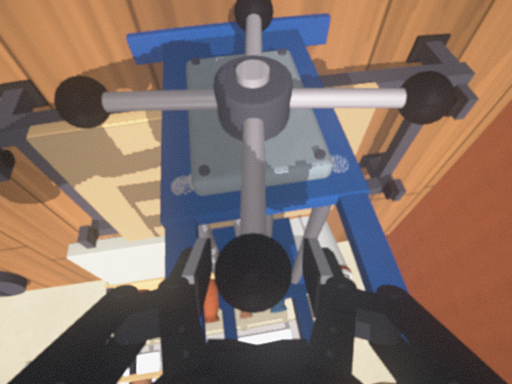

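The knob is caged between the fingers, centred at (253,272). First stroke next.

```bash
python3 -m pendant '[50,0,-0.34,0.03,-0.35,-0.05,0.24, 50,0.02,-0.2,0.02,-0.37,0,0.31, 50,0.02,-0.2,0.02,-0.37,0,0.31, 50,0.02,-0.2,0.02,-0.37,0,0.31, 50,0.03,-0.19,0.03,-0.37,0,0.31, 50,0.02,-0.2,0.03,-0.37,0,0.31, 50,0.03,-0.2,0.04,-0.37,0,0.31, 50,0.04,-0.19,0.04,-0.37,0,0.31, 50,0.03,-0.19,0.04,-0.37,0,0.31, 50,0.04,-0.2,0.04,-0.37,0,0.31, 50,0.04,-0.19,0.05,-0.37,0,0.31, 50,0.05,-0.19,0.06,-0.37,0,0.31]'
python3 - <<'E'
from h import *
from rig import *
P,Q,o=cur();print(o["q"],o["ft_force"]);g=hold(-70,-55,0,-.006);print(P-g[0])
for n in ["wrist","side"]:
    im=get_image(n);cv2.imwrite(f"pics/{n}3.png",im["frame"][:,:,::-1])
    pickle.dump(im,open(f"pics/{n}3.pkl","wb"))
    print(proj(im,mach([knob(np.radians(a)) for a in(-70,20,110,200)],HX,HY,0)))
E
```

```text
time_s: 6.35
position: [0.4668, 0.0108, 0.24]
tool_rot: [[0.532, 0.604, 0.594], [0.763, -0.038, -0.645], [-0.366, 0.796, -0.481]]
ft_force: [0.0, -0.6, -0.4]
grip_width: 0.0497
[ 10.35515618  12.70098268 113.46626024 -81.40030763  48.53674577
  89.69999274] [ 0.02890405 -0.60493266 -0.3576649 ]
[0.00368282 0.01922521 0.03179815]
[[219.49480623 254.39347653]
 [442.44973996 140.1928365 ]
 [308.03780836  25.36685799]
 [138.79236778  83.24653543]]
[[300.18549235 202.12620641]
 [253.07389855 158.12397252]
 [232.9744455  197.0088513 ]
 [274.54198781 237.80887997]]
```

View pics/wrist3.png

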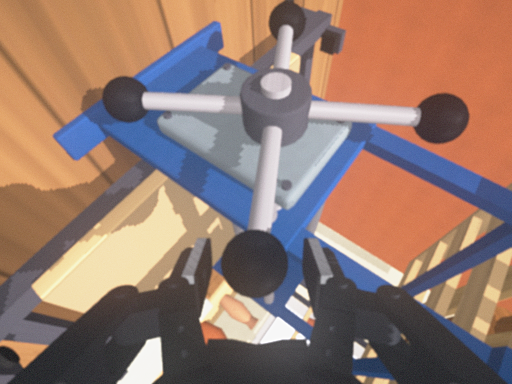

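View pics/side3.png

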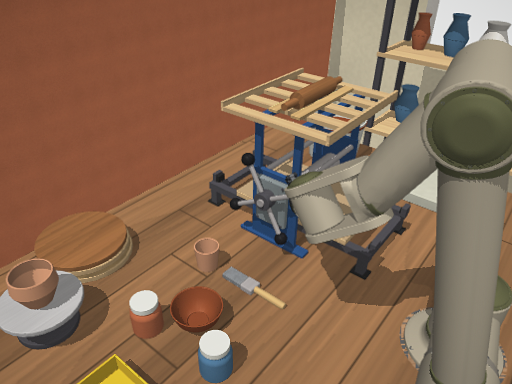

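Joint 4 reached its -81.5° limit, so the last part of the stroke fell short and tilts beyond about -40° are out. I'll back off, measure the wheel angle, and use strokes centred nearer the top.

```bash
python3 -m pendant '[50,0,0.06,-0.2,0.2,0,-0.1, 50,0,0.02,-0.4,0.4,0,-0.3, 50,0,0,-0.5,0.4,0,-0.3, 50,0,0,-0.5,0.4,0,-0.3]'
cat >> h.py <<'E'
def fitq(im,obs,rough):
    """obs: dict idx->(u,v), idx k => knob angle a+90k ; rough deg"""
    def f(p): return np.concatenate([(proj(im,mach([knob(p[0]+k*np.pi/2)],HX,HY,0))[0]-v) for k,v in obs.items()])
    r=least_squares(f,[np.radians(rough)]);print("a deg",np.degrees(r.x[0]),np.round(r.fun,1))
E
python3 - <<'E'
from h import *
from rig import *
P,Q,o=cur();print(o["q"],o["ft_force"],o["position"])
S=pickle.load(open("pics/side3.pkl","rb"))
fitq(S,{1:(248,159),2:(236,203),3:(279,239)},-62)
E
```

```text
time_s: 6.85
position: [0.4255, 0.0621, 0.2865]
tool_rot: [[0.43, 0.779, 0.456], [0.772, -0.054, -0.634], [-0.469, 0.624, -0.625]]
ft_force: [0.4, -0.9, 0.0]
grip_width: 0.0501
[ 18.25529931   7.25336899 102.51494822 -55.68927828  64.38668497
  58.6481631 ] [ 0.35266873 -0.9486353   0.03640743] [0.42554444 0.06213763 0.28650499]
a deg -60.980058060376216 [-0.  -0.3 -0.9 -0.2  0.6 -0.8]
```

```bash
cat >> h.py <<'E'
def transit(a0,a1,t1,back=.09,n=12,blend=4):
    P,Q,o=cur();t0=np.degrees(np.arctan2(-Q[2,1],Q[0,1]))
    print("t0",t0)
    g0=hold(a0,t0,back)[0]; e=P-g0
    def path(s):
        w=.5-.5*np.cos(np.pi*s)
        p,q=hold(a0+(a1-a0)*w,t0+(t1-t0)*w,back); return p+e*(1-w),q
    plan(P,Q,P,Q,n=n,path=path)
E
python3 - <<'E'
from h import *
transit(-61,29,15)
E
```

```text
t0 -38.7094216024074
12 rows
50, -0.01, 0.08, -0.02, -0.16, -0.08, -0.37, 50, -0.05, 0.23, -0.03, 0.26, 0, -0.22, 50, -0.07, 0.38, -0.05, 0.41, 0, -0.34, 50, -0.06, 0.49, -0.03, 0.53, 0, -0.45, 50, -0.05, 0.59, -0.02, 0.62, 0, -0.52, 50, -0.03, 0.64, 0.02, 0.66, 0, -0.56, 50, -0, 0.63, 0.05, 0.67, 0, -0.56, 50, 0.02, 0.6, 0.07, 0.62, 0, -0.52, 50, 0.03, 0.5, 0.08, 0.53, 0, -0.44, 50, 0.04, 0.39, 0.07, 0.41, 0, -0.35, 50, 0.02, 0.24, 0.05, 0.26, 0, -0.21, 50, 0.01, 0.09, 0.02, 0.08, 0, -0.08
```

```bash
python3 -m pendant '[50,0,0.08,-0.02,-0.16,-0.08,-0.37, 50,-0.05,0.23,-0.03,0.26,0,-0.22, 50,-0.07,0.38,-0.05,0.41,0,-0.34, 50,-0.06,0.49,-0.03,0.53,0,-0.45, 50,-0.05,0.59,-0.02,0.62,0,-0.52, 50,-0.03,0.64,0.02,0.66,0,-0.56, 50,0,0.63,0.05,0.67,0,-0.56, 50,0.02,0.6,0.07,0.62,0,-0.52, 50,0.03,0.5,0.08,0.53,0,-0.44, 50,0.04,0.39,0.07,0.41,0,-0.35, 50,0.02,0.24,0.05,0.26,0,-0.21, 50,0.01,0.09,0.02,0.08,0,-0.08]'
python3 - <<'E'
from h import *
from rig import *
P,Q,o=cur();print(o["q"])
P2,R2=hold(29,15,0);plan(P,Q,P2,R2,n=6)
im=get_image("wrist");cv2.imwrite("pics/w4.png",im["frame"][:,:,::-1])
print(proj(im,mach([knob(np.radians(a)) for a in(29,)],HX,HY,0)))
E
```

```text
time_s: 8.05
position: [0.6463, 0.0485, 0.3373]
tool_rot: [[-0.166, 0.966, -0.199], [0.766, -0.0, -0.643], [-0.621, -0.259, -0.739]]
ft_force: [0.3, 0.4, -0.3]
grip_width: 0.0497
[  7.80530307  41.29815213  33.25753891 -43.77293533 118.07960338
 -14.71835262]
6 rows
50, -0, -0.01, 0.29, -0, 0, -0, 50, -0, -0.01, 0.3, -0, 0, -0, 50, -0, -0, 0.29, -0, 0, -0, 50, -0, -0.01, 0.3, -0, 0, -0, 50, -0.01, -0.01, 0.29, -0, 0, -0, 50, 0, -0.01, 0.29, -0, 0, -0
[[254.0164339  207.53219204]]
```

View pics/w4.png

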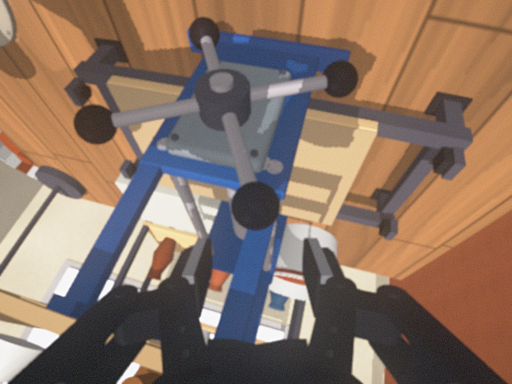

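The knob is at (255,205), against a prediction of (254,207.5). Moving in.

```bash
python3 -m pendant '[50,0,0,0.3,0,0,0, 50,0,0,0.3,0,0,0, 50,0,0,0.3,0,0,0, 50,0,0,0.3,0,0,0, 50,0,0,0.3,0,0,0, 50,0,0,0.3,0,0,0]'
cat >> h.py <<'E'
def stroke(a0,a1,t0,t1,n,off=-.006,ahead=.022):
    P,Q,o=cur()
    plan(P,Q,P,Q,n=n,path=lambda s:hold(a0+(a1-a0)*s,t0+(t1-t0)*s,0,off,ahead=ahead))
E
python3 - <<'E'
from h import *
P,Q,o=cur();print(P-hold(29,15)[0],o["ft_force"])
stroke(29,-16,15,-7,9)
E
```

```text
time_s: 8.7
position: [0.6267, -0.0089, 0.2735]
tool_rot: [[-0.163, 0.967, -0.193], [0.766, 0.001, -0.643], [-0.622, -0.253, -0.741]]
ft_force: [0.2, -0.8, 0.4]
grip_width: 0.0498
[ 0.00021107 -0.00048104  0.00045323] [ 0.19928354 -0.80750942  0.44550682]
9 rows
50, -0.01, -0.32, -0.03, -0.2, 0, 0.17, 50, -0.02, -0.2, -0.02, -0.23, 0, 0.2, 50, -0.01, -0.2, -0.02, -0.24, 0, 0.19, 50, -0.01, -0.21, -0, -0.23, 0, 0.2, 50, 0, -0.2, -0, -0.23, 0, 0.2, 50, 0.01, -0.2, 0, -0.24, 0, 0.19, 50, 0.01, -0.21, 0.02, -0.23, 0, 0.2, 50, 0.02, -0.2, 0.02, -0.24, 0, 0.2, 50, 0.02, -0.2, 0.03, -0.23, 0, 0.19
```

```bash
python3 -m pendant '[50,-0.01,-0.32,-0.03,-0.2,0,0.17, 50,-0.02,-0.2,-0.02,-0.23,0,0.2, 50,-0.01,-0.2,-0.02,-0.24,0,0.2, 50,-0.01,-0.2,0,-0.23,0,0.2, 50,0,-0.2,0,-0.23,0,0.2, 50,0.01,-0.2,0,-0.24,0,0.2, 50,0.01,-0.2,0.02,-0.23,0,0.2, 50,0.02,-0.2,0.02,-0.24,0,0.2, 50,0.02,-0.2,0.03,-0.23,0,0.2]'
python3 - <<'E'
from h import *
P,Q,o=cur();print(o["q"],P-hold(-16,-7,0,-.006)[0],o["ft_force"])
stroke(-16,-61,-7,-30,9)
E
```

```text
time_s: 9.6
position: [0.5338, -0.008, 0.2845]
tool_rot: [[0.085, 0.991, 0.099], [0.765, -0.001, -0.644], [-0.638, 0.131, -0.759]]
ft_force: [4.0, 0.5, 5.0]
grip_width: 0.0503
[  4.48653339  20.39706431  78.09015829 -41.13944072  80.77591537
  13.92143854] [0.00193841 0.00045482 0.00176442] [4.00433006 0.52627542 4.96180302]
9 rows
50, 0.04, -0.24, 0.06, -0.2, 0.01, 0.16, 50, 0.04, -0.2, 0.05, -0.24, -0, 0.2, 50, 0.04, -0.19, 0.05, -0.25, -0, 0.21, 50, 0.05, -0.19, 0.06, -0.24, -0, 0.2, 50, 0.05, -0.19, 0.06, -0.25, -0, 0.21, 50, 0.06, -0.19, 0.07, -0.24, -0, 0.2, 50, 0.07, -0.18, 0.08, -0.25, -0, 0.21, 50, 0.07, -0.17, 0.08, -0.24, -0, 0.2, 50, 0.07, -0.18, 0.09, -0.25, -0, 0.21
```

```bash
python3 -m pendant '[50,0.04,-0.24,0.06,-0.2,0,0.16, 50,0.04,-0.2,0.05,-0.24,0,0.2, 50,0.04,-0.19,0.05,-0.25,0,0.21, 50,0.05,-0.19,0.06,-0.24,0,0.2, 50,0.05,-0.19,0.06,-0.25,0,0.21, 50,0.06,-0.19,0.07,-0.24,0,0.2, 50,0.07,-0.18,0.08,-0.25,0,0.21, 50,0.07,-0.17,0.08,-0.24,0,0.2, 50,0.07,-0.18,0.09,-0.25,0,0.21]'
cat >> h.py <<'E'
def snap(tag,a):
    from rig import get_image
    for n in ["wrist","side"]:
        im=get_image(n);cv2.imwrite(f"pics/{n}{tag}.png",im["frame"][:,:,::-1])
        pickle.dump(im,open(f"pics/{n}{tag}.pkl","wb"))
        print(n,np.round(proj(im,mach([knob(np.radians(a+k*90)) for k in range(4)],HX,HY,0)),1).tolist())
E
python3 - <<'E'
from h import *
P,Q,o=cur();print(o["q"],P-hold(-61,-30,0,-.006)[0],o["ft_force"])
snap(5,-61)
E
```

```text
time_s: 10.5
position: [0.4633, -0.0082, 0.2234]
tool_rot: [[0.321, 0.866, 0.383], [0.766, 0.0, -0.643], [-0.557, 0.499, -0.663]]
ft_force: [3.3, 0.3, 5.3]
grip_width: 0.0501
[  6.1303066   13.07238743 105.67426875 -57.6012406   53.67688402
  50.26832376] [-0.00079496  0.00019995  0.00043893] [3.29105626 0.34279018 5.31284498]
wrist [[270.7, 271.2], [551.9, 196.3], [406.7, 33.2], [212.6, 59.4]]
side [[298.1, 195.4], [248.0, 158.7], [235.1, 202.8], [279.6, 238.2]]
```

View pics/wrist5.png

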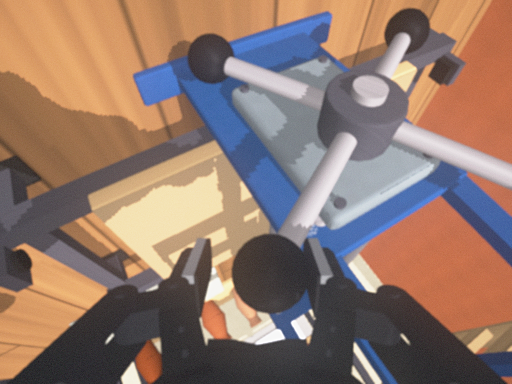

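View pics/side5.png

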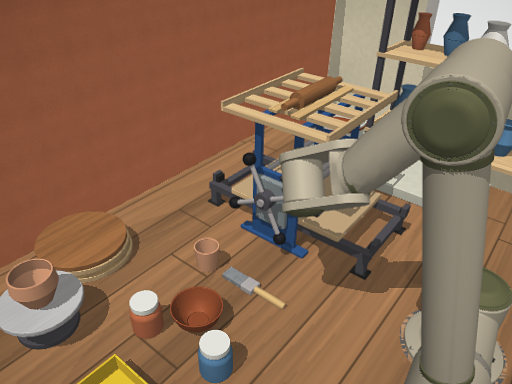

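The knobs match the predicted a = -61°, with wrist positions (270,271), (211,58) and (407,31). Pushing took about 6 N. I'll repeat the same cycle.

```bash
python3 -m pendant '[50,0,0.12,-0.1,0,0,0, 50,0,0,-0.4,0,0,0, 50,0,0,-0.6,0,0,0, 50,0,0,-0.6,0,0,0]'
python3 - <<'E'
from h import *
transit(-61,29,15)
E
```

```text
time_s: 11.0
position: [0.4361, 0.0469, 0.2825]
tool_rot: [[0.318, 0.871, 0.375], [0.765, -0.002, -0.644], [-0.56, 0.492, -0.667]]
ft_force: [0.4, -0.6, 0.2]
grip_width: 0.0499
t0 -29.455442826741727
12 rows
50, -0.02, 0.07, -0.03, 0.06, 0.01, -0.07, 50, -0.06, 0.22, -0.07, 0.21, -0, -0.18, 50, -0.09, 0.34, -0.11, 0.34, -0, -0.29, 50, -0.08, 0.47, -0.11, 0.44, -0, -0.37, 50, -0.08, 0.55, -0.1, 0.52, -0, -0.43, 50, -0.05, 0.61, -0.07, 0.55, -0, -0.46, 50, -0.01, 0.61, -0.03, 0.55, -0, -0.46, 50, 0.01, 0.57, 0.01, 0.51, -0, -0.43, 50, 0.04, 0.48, 0.04, 0.44, -0, -0.37, 50, 0.04, 0.37, 0.04, 0.34, -0, -0.29, 50, 0.03, 0.23, 0.03, 0.21, -0, -0.17, 50, 0.01, 0.08, 0.01, 0.08, -0, -0.06
```

```bash
python3 -m pendant '[50,-0.02,0.07,-0.03,0.06,0,-0.07, 50,-0.06,0.22,-0.07,0.21,0,-0.18, 50,-0.09,0.34,-0.11,0.34,0,-0.29, 50,-0.08,0.47,-0.11,0.44,0,-0.37, 50,-0.08,0.55,-0.1,0.52,0,-0.43, 50,-0.05,0.61,-0.07,0.55,0,-0.46, 50,-0.01,0.61,-0.03,0.55,0,-0.46, 50,0.01,0.57,0.01,0.51,0,-0.43, 50,0.04,0.48,0.04,0.44,0,-0.37, 50,0.04,0.37,0.04,0.34,0,-0.29, 50,0.03,0.23,0.03,0.21,0,-0.17, 50,0.01,0.08,0.01,0.08,0,-0.06]'
python3 - <<'E'
from h import *
P,Q,o=cur()
P2,R2=hold(29,15,0);plan(P,Q,P2,R2,n=6)
E
```

```text
time_s: 12.2
position: [0.646, 0.0481, 0.3359]
tool_rot: [[-0.168, 0.965, -0.202], [0.765, -0.001, -0.644], [-0.621, -0.262, -0.738]]
ft_force: [0.1, 0.4, 0.4]
grip_width: 0.0502
6 rows
50, -0, -0.01, 0.29, -0, 0, 0, 50, -0.01, -0.01, 0.29, -0.01, 0, 0, 50, 0, -0, 0.29, -0, 0, 0, 50, -0, -0.01, 0.29, -0.01, 0.01, 0.01, 50, -0.01, -0.01, 0.29, -0, -0, -0, 50, -0, -0.01, 0.28, -0.01, -0, -0
```

Same geometry as before, so I'll move in and make the same stroke in two halves.

```bash
python3 -m pendant '[50,0,0,0.29,0,0,0, 50,0,0,0.29,0,0,0, 50,0,0,0.29,0,0,0, 50,0,0,0.29,0,0,0, 50,0,0,0.29,0,0,0, 50,0,0,0.29,0,0,0]'
python3 - <<'E'
from h import *
P,Q,o=cur();print(P-hold(29,15)[0],o["ft_force"])
E
python3 -m pendant '[50,-0.01,-0.32,-0.03,-0.2,0,0.17, 50,-0.02,-0.2,-0.02,-0.23,0,0.2, 50,-0.01,-0.2,-0.02,-0.24,0,0.2, 50,-0.01,-0.2,0,-0.23,0,0.2, 50,0,-0.2,0,-0.23,0,0.2, 50,0.01,-0.2,0,-0.24,0,0.2, 50,0.01,-0.2,0.02,-0.23,0,0.2, 50,0.02,-0.2,0.02,-0.24,0,0.2, 50,0.02,-0.2,0.03,-0.23,0,0.2]'
python3 - <<'E'
from h import *
P,Q,o=cur();print(P-hold(-16,-7,0,-.006)[0],o["ft_force"])
stroke(-16,-61,-7,-30,9)
E
```

```text
time_s: 12.8
position: [0.627, -0.0077, 0.2739]
tool_rot: [[-0.165, 0.966, -0.198], [0.765, -0.001, -0.644], [-0.622, -0.258, -0.739]]
ft_force: [0.4, -0.2, 0.7]
grip_width: 0.0502
[0.00055011 0.00072551 0.0008808 ] [ 0.37438586 -0.19406468  0.71034347]
time_s: 13.7
position: [0.5342, -0.0067, 0.2853]
tool_rot: [[0.083, 0.992, 0.095], [0.764, -0.002, -0.645], [-0.639, 0.126, -0.758]]
ft_force: [4.8, 0.7, 4.8]
grip_width: 0.0499
[0.00235105 0.00178647 0.00263035] [4.75552728 0.71902871 4.81208511]
9 rows
50, 0.03, -0.25, 0.1, -0.23, 0.02, 0.17, 50, 0.04, -0.2, 0.04, -0.25, -0, 0.21, 50, 0.04, -0.19, 0.05, -0.24, -0, 0.2, 50, 0.05, -0.19, 0.06, -0.25, -0, 0.21, 50, 0.05, -0.19, 0.06, -0.24, -0, 0.2, 50, 0.06, -0.19, 0.07, -0.24, -0, 0.21, 50, 0.07, -0.18, 0.08, -0.25, -0, 0.2, 50, 0.07, -0.17, 0.08, -0.24, -0, 0.21, 50, 0.08, -0.18, 0.09, -0.25, -0, 0.2
```

```bash
python3 -m pendant '[50,0.03,-0.25,0.1,-0.22,0,0.17, 50,0.04,-0.2,0.05,-0.24,0,0.2, 50,0.04,-0.19,0.05,-0.25,0,0.21, 50,0.05,-0.19,0.06,-0.24,0,0.2, 50,0.05,-0.19,0.06,-0.25,0,0.21, 50,0.06,-0.19,0.07,-0.24,0,0.2, 50,0.07,-0.18,0.08,-0.25,0,0.21, 50,0.07,-0.17,0.08,-0.24,0,0.2, 50,0.07,-0.18,0.09,-0.25,0,0.21]'
python3 - <<'E'
from h import *
P,Q,o=cur();print(P-hold(-61,-30,0,-.006)[0],o["q"])
snap(6,-61)
E
python3 -m pendant '[50,0,0.12,-0.1,0,0,0, 50,0,0,-0.4,0,0,0, 50,0,0,-0.6,0,0,0, 50,0,0,-0.6,0,0,0]'
python3 - <<'E'
from h import *
transit(-61,29,15)
E
```

```text
time_s: 14.6
position: [0.4634, -0.0087, 0.2232]
tool_rot: [[0.321, 0.867, 0.381], [0.764, 0.001, -0.645], [-0.559, 0.498, -0.662]]
ft_force: [2.8, -0.2, 4.9]
grip_width: 0.0501
[-0.00071546 -0.00023917  0.00023797] [  6.12756578  13.15299221 105.65060361 -57.69559392  53.78380959
  50.28876452]
wrist [[270.8, 271.5], [553.1, 196.6], [407.6, 32.5], [212.8, 58.6]]
side [[298.1, 195.4], [248.0, 158.7], [235.1, 202.8], [279.6, 238.2]]
time_s: 15.1
position: [0.4358, 0.0468, 0.2824]
tool_rot: [[0.318, 0.871, 0.374], [0.764, -0.002, -0.645], [-0.562, 0.491, -0.666]]
ft_force: [0.8, 0.3, 0.9]
grip_width: 0.0499
t0 -29.416697219356667
12 rows
50, -0.02, 0.07, -0.03, 0.06, 0.02, -0.07, 50, -0.06, 0.22, -0.07, 0.22, 0, -0.18, 50, -0.09, 0.34, -0.11, 0.33, 0, -0.28, 50, -0.08, 0.47, -0.11, 0.44, 0, -0.37, 50, -0.08, 0.56, -0.1, 0.52, 0, -0.43, 50, -0.05, 0.6, -0.07, 0.55, 0, -0.47, 50, -0.01, 0.61, -0.03, 0.55, 0, -0.46, 50, 0.01, 0.57, 0.01, 0.51, 0, -0.43, 50, 0.04, 0.49, 0.03, 0.44, 0, -0.37, 50, 0.04, 0.37, 0.04, 0.34, 0, -0.28, 50, 0.03, 0.23, 0.03, 0.21, 0, -0.18, 50, 0.01, 0.07, 0.02, 0.07, 0, -0.06
```

View pics/wrist6.png

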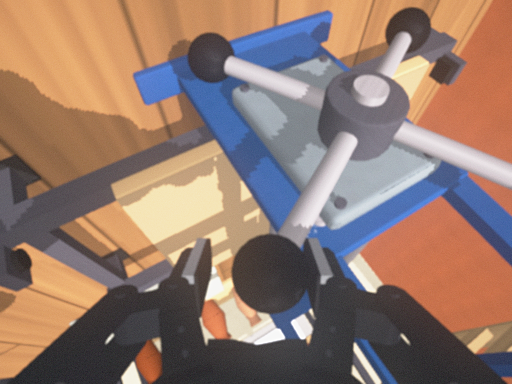

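The wheel is again at a = -61°, with knobs at (270,271), (211,58) and (407,31), and the board has visibly moved in. Two 90° strokes and a 29° one remain.

```bash
python3 -m pendant '[50,-0.02,0.07,-0.03,0.06,0,-0.07, 50,-0.06,0.22,-0.07,0.21,0,-0.18, 50,-0.09,0.34,-0.11,0.34,0,-0.29, 50,-0.08,0.47,-0.11,0.44,0,-0.37, 50,-0.08,0.55,-0.1,0.52,0,-0.43, 50,-0.05,0.61,-0.07,0.55,0,-0.46, 50,-0.01,0.61,-0.03,0.55,0,-0.46, 50,0.01,0.57,0.01,0.51,0,-0.43, 50,0.04,0.48,0.04,0.44,0,-0.37, 50,0.04,0.37,0.04,0.34,0,-0.29, 50,0.03,0.23,0.03,0.21,0,-0.17, 50,0.01,0.08,0.01,0.08,0,-0.06]'
python3 - <<'E'
from h import *
P,Q,o=cur()
P2,R2=hold(29,15,.0);plan(P,Q,P2,R2,n=6)
E
python3 -m pendant '[50,0,0,0.29,0,0,0, 50,0,0,0.29,0,0,0, 50,0,0,0.29,0,0,0, 50,0,0,0.29,0,0,0, 50,0,0,0.29,0,0,0, 50,0,0,0.29,0,0,0]'
python3 - <<'E'
from h import *
P,Q,o=cur();print(P-hold(29,15)[0],o["ft_force"])
E
python3 -m pendant '[50,-0.01,-0.32,-0.03,-0.2,0,0.17, 50,-0.02,-0.2,-0.02,-0.23,0,0.2, 50,-0.01,-0.2,-0.02,-0.24,0,0.2, 50,-0.01,-0.2,0,-0.23,0,0.2, 50,0,-0.2,0,-0.23,0,0.2, 50,0.01,-0.2,0,-0.24,0,0.2, 50,0.01,-0.2,0.02,-0.23,0,0.2, 50,0.02,-0.2,0.02,-0.24,0,0.2, 50,0.02,-0.2,0.03,-0.23,0,0.2]'
python3 - <<'E'
from h import *
P,Q,o=cur();print(P-hold(-16,-7,0,-.006)[0],o["ft_force"])
E
```

```text
time_s: 16.3
position: [0.6456, 0.0481, 0.3357]
tool_rot: [[-0.168, 0.965, -0.202], [0.764, -0.002, -0.645], [-0.623, -0.263, -0.737]]
ft_force: [-0.3, -0.3, 0.6]
grip_width: 0.0501
6 rows
50, -0, -0.01, 0.29, -0.01, 0, 0, 50, -0.01, -0, 0.29, -0, 0.01, 0, 50, 0, -0.01, 0.29, -0.01, 0, 0, 50, -0, -0.01, 0.28, -0, 0, 0.01, 50, -0.01, -0, 0.29, -0.01, 0.01, -0, 50, -0, -0.01, 0.29, -0, 0, -0
time_s: 16.9
position: [0.6265, -0.0079, 0.274]
tool_rot: [[-0.165, 0.966, -0.198], [0.764, -0.002, -0.645], [-0.624, -0.258, -0.738]]
ft_force: [-0.3, 0.2, -0.3]
grip_width: 0.0506
[9.13011683e-05 5.77914963e-04 9.70531028e-04] [-0.33083357  0.1896994  -0.30939782]
time_s: 17.8
position: [0.5338, -0.0067, 0.2854]
tool_rot: [[0.083, 0.992, 0.095], [0.763, -0.002, -0.646], [-0.641, 0.126, -0.757]]
ft_force: [5.0, 1.1, 4.4]
grip_width: 0.0499
[0.00193376 0.00170086 0.00274173] [4.96202519 1.12869518 4.43017746]
```

```bash
python3 -m pendant '[50,0.03,-0.25,0.1,-0.22,0,0.17, 50,0.04,-0.2,0.05,-0.24,0,0.2, 50,0.04,-0.19,0.05,-0.25,0,0.21, 50,0.05,-0.19,0.06,-0.24,0,0.2, 50,0.05,-0.19,0.06,-0.25,0,0.21, 50,0.06,-0.19,0.07,-0.24,0,0.2, 50,0.07,-0.18,0.08,-0.25,0,0.21, 50,0.07,-0.17,0.08,-0.24,0,0.2, 50,0.07,-0.18,0.09,-0.25,0,0.21]'
python3 - <<'E'
from h import *
P,Q,o=cur();print(P-hold(-61,-30,0,-.006)[0])
E
python3 -m pendant '[50,0,0.12,-0.1,0,0,0, 50,0,0,-0.4,0,0,0, 50,0,0,-0.6,0,0,0, 50,0,0,-0.6,0,0,0]'
python3 -m pendant '[50,-0.02,0.07,-0.03,0.06,0,-0.07, 50,-0.06,0.22,-0.07,0.21,0,-0.18, 50,-0.09,0.34,-0.11,0.34,0,-0.29, 50,-0.08,0.47,-0.11,0.44,0,-0.37, 50,-0.08,0.55,-0.1,0.52,0,-0.43, 50,-0.05,0.61,-0.07,0.55,0,-0.46, 50,-0.01,0.61,-0.03,0.55,0,-0.46, 50,0.01,0.57,0.01,0.51,0,-0.43, 50,0.04,0.48,0.04,0.44,0,-0.37, 50,0.04,0.37,0.04,0.34,0,-0.29, 50,0.03,0.23,0.03,0.21,0,-0.17, 50,0.01,0.08,0.01,0.08,0,-0.06]'
python3 - <<'E'
from h import *
P,Q,o=cur()
P2,R2=hold(29,15,.0);plan(P,Q,P2,R2,n=6)
snap(7,29)
E
```

```text
time_s: 18.7
position: [0.463, -0.0089, 0.2234]
tool_rot: [[0.321, 0.867, 0.381], [0.763, 0.001, -0.647], [-0.561, 0.498, -0.661]]
ft_force: [3.2, -0.4, 3.7]
grip_width: 0.0502
[-0.00114017 -0.00043969  0.00035883]
time_s: 19.1
position: [0.4352, 0.0468, 0.2825]
tool_rot: [[0.318, 0.871, 0.374], [0.763, -0.001, -0.647], [-0.563, 0.491, -0.665]]
ft_force: [1.1, 0.6, 0.2]
grip_width: 0.0504
time_s: 20.3
position: [0.645, 0.0483, 0.3361]
tool_rot: [[-0.168, 0.965, -0.202], [0.763, -0.002, -0.646], [-0.624, -0.263, -0.736]]
ft_force: [-0.6, 0.1, 0.3]
grip_width: 0.0499
6 rows
50, -0, -0, 0.29, -0.01, 0, 0, 50, -0.01, -0.01, 0.29, -0, 0.01, 0, 50, 0, -0, 0.29, -0.01, 0, 0, 50, -0, -0.01, 0.29, -0, 0.01, 0.01, 50, -0.01, -0, 0.29, -0.01, 0, -0, 50, -0, -0.01, 0.29, -0, 0.01, -0
wrist [[255.5, 208.9], [342.6, 82.0], [207.8, 34.0], [98.0, 124.0]]
side [[248.0, 158.7], [235.1, 202.8], [279.6, 238.2], [298.1, 195.4]]
```

View pics/wrist7.png

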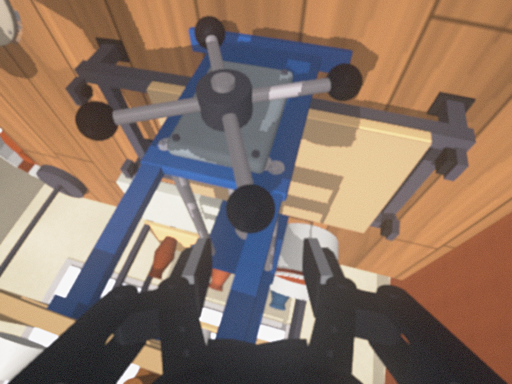

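Run:
```python
from h import *
W=pickle.load(open("pics/wrist7.pkl","rb"))
fitq(W,{0:(250.5,208),1:(345,83),2:(209.5,31.5),3:(97,121)},27)
S=pickle.load(open("pics/side7.pkl","rb"))["frame"][:,:,::-1]
cv2.imwrite("pics/c7.png",cv2.resize(S[140:260,195:335],None,fx=5,fy=5,interpolation=cv2.INTER_CUBIC))
```

```text
a deg 27.452671053051777 [ 0.8  1.8 -1.2  1.1  1.   2.2  1.3  0.5]
```

View pics/c7.png

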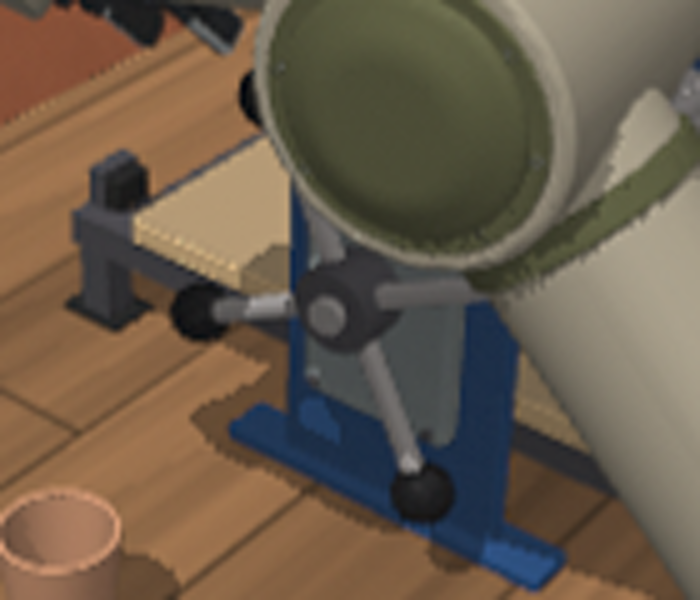

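The wheel is now at a ≈ 27.5°, so about 117° remain. In the side crop the bed's far edge has a small gap left to the stop. I'll repeat the 90° stroke.

```bash
python3 -m pendant '[50,0,0,0.29,0,0,0, 50,0,0,0.29,0,0,0, 50,0,0,0.29,0,0,0, 50,0,0,0.29,0,0,0, 50,0,0,0.29,0,0,0, 50,0,0,0.29,0,0,0]'
python3 -m pendant '[50,-0.01,-0.32,-0.03,-0.2,0,0.17, 50,-0.02,-0.2,-0.02,-0.23,0,0.2, 50,-0.01,-0.2,-0.02,-0.24,0,0.2, 50,-0.01,-0.2,0,-0.23,0,0.2, 50,0,-0.2,0,-0.23,0,0.2, 50,0.01,-0.2,0,-0.24,0,0.2, 50,0.01,-0.2,0.02,-0.23,0,0.2, 50,0.02,-0.2,0.02,-0.24,0,0.2, 50,0.02,-0.2,0.03,-0.23,0,0.2]'
python3 -m pendant '[50,0.03,-0.25,0.1,-0.22,0,0.17, 50,0.04,-0.2,0.05,-0.24,0,0.2, 50,0.04,-0.19,0.05,-0.25,0,0.21, 50,0.05,-0.19,0.06,-0.24,0,0.2, 50,0.05,-0.19,0.06,-0.25,0,0.21, 50,0.06,-0.19,0.07,-0.24,0,0.2, 50,0.07,-0.18,0.08,-0.25,0,0.21]'
python3 - <<'E'
from h import *
P,Q,o=cur();print(o["q"])
stroke(-51,-61,-25,-30,2)
snap(8,-50)
E
```

```text
time_s: 21.0
position: [0.6255, -0.0076, 0.2749]
tool_rot: [[-0.164, 0.967, -0.197], [0.763, -0.002, -0.647], [-0.626, -0.256, -0.737]]
ft_force: [-0.1, 0.3, -0.0]
grip_width: 0.0498
time_s: 21.9
position: [0.5326, -0.0065, 0.2861]
tool_rot: [[0.084, 0.992, 0.095], [0.762, -0.002, -0.648], [-0.642, 0.127, -0.756]]
ft_force: [4.5, 0.9, 4.0]
grip_width: 0.0499
time_s: 22.6
position: [0.4727, -0.0086, 0.2416]
tool_rot: [[0.271, 0.907, 0.321], [0.762, 0.001, -0.648], [-0.588, 0.42, -0.691]]
ft_force: [3.0, -0.2, 4.1]
grip_width: 0.0501
[  5.86434039  13.22488206 100.10149407 -51.72756463  59.61539263
  39.79982912]
2 rows
50, 0.09, -0.15, 0.1, -0.25, 0.05, 0.22, 50, 0.08, -0.17, 0.09, -0.24, -0, 0.2
wrist [[277.0, 271.8], [536.1, 172.8], [383.1, 23.9], [194.0, 62.2]]
side [[294.3, 187.2], [242.5, 160.8], [238.5, 209.8], [285.5, 237.3]]
```

View pics/side8.png

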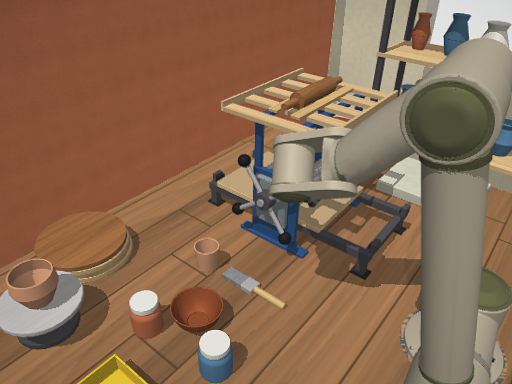

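View pics/wrist8.png

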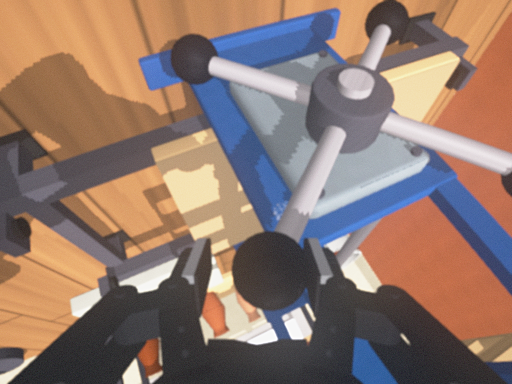

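```bash
python3 -m pendant '[50,0.08,-0.16,0.09,-0.25,0,0.22, 50,0.08,-0.17,0.09,-0.24,0,0.2]'
python3 -m pendant '[50,0,0.12,-0.05,0,0,0, 50,0,0,-0.4,0,0,0, 50,0,0,-0.6,0,0,0, 50,0,0,-0.6,0,0,0]'
python3 -m pendant '[50,-0.02,0.07,-0.03,0.06,0,-0.07, 50,-0.06,0.22,-0.07,0.21,0,-0.18, 50,-0.09,0.34,-0.11,0.34,0,-0.29, 50,-0.08,0.47,-0.11,0.44,0,-0.37, 50,-0.08,0.55,-0.1,0.52,0,-0.43, 50,-0.05,0.61,-0.07,0.55,0,-0.46, 50,-0.01,0.61,-0.03,0.55,0,-0.46, 50,0.01,0.57,0.01,0.51,0,-0.43, 50,0.04,0.48,0.04,0.44,0,-0.37, 50,0.04,0.37,0.04,0.34,0,-0.29, 50,0.03,0.23,0.03,0.21,0,-0.17, 50,0.01,0.08,0.01,0.08,0,-0.06]'
python3 - <<'E'
from h import *
P,Q,o=cur()
P2,R2=hold(28,15,.0);plan(P,Q,P2,R2,n=6)
snap(9,28)
E
```

```text
time_s: 22.9
position: [0.464, -0.0086, 0.2233]
tool_rot: [[0.323, 0.867, 0.379], [0.761, 0.001, -0.649], [-0.563, 0.498, -0.66]]
ft_force: [2.4, -2.0, 5.9]
grip_width: 0.0499
time_s: 23.3
position: [0.437, 0.0456, 0.2804]
tool_rot: [[0.319, 0.871, 0.373], [0.761, -0.001, -0.648], [-0.564, 0.491, -0.664]]
ft_force: [-0.6, 0.1, 0.7]
grip_width: 0.05
time_s: 24.5
position: [0.6468, 0.0468, 0.334]
tool_rot: [[-0.167, 0.965, -0.203], [0.763, -0.004, -0.647], [-0.625, -0.263, -0.735]]
ft_force: [-0.1, -0.4, 0.2]
grip_width: 0.0501
6 rows
50, -0, -0.02, 0.28, -0.01, 0.01, -0, 50, -0.01, -0.02, 0.28, -0, 0, -0, 50, -0, -0.02, 0.28, -0.01, 0.01, -0, 50, -0.01, -0.02, 0.28, -0.01, 0, -0, 50, 0, -0.02, 0.28, -0, 0.01, -0, 50, -0, -0.02, 0.29, -0.01, 0.01, -0
wrist [[249.8, 210.3], [341.9, 82.8], [207.3, 33.2], [94.8, 122.6]]
side [[248.5, 158.6], [234.8, 202.2], [279.1, 238.2], [298.4, 196.1]]
```

View pics/wrist9.png

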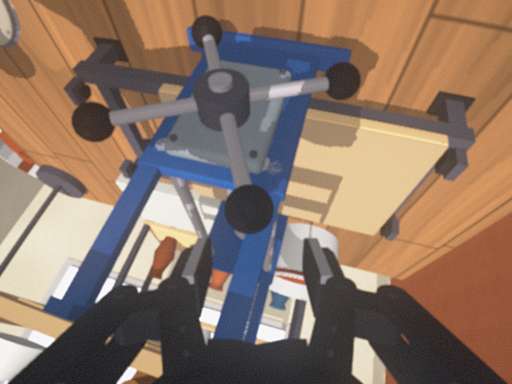

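The wheel is at a = 28°: knob at (249,209), against a prediction of (250,210). The bed's far edge is a few mm short of the stop. Moving in for the last, gentle stroke.

```bash
python3 -m pendant '[50,0,-0.02,0.28,0,0,0, 50,0,-0.02,0.28,0,0,0, 50,0,-0.02,0.28,0,0,0, 50,0,-0.02,0.28,0,0,0, 50,0,-0.02,0.28,0,0,0, 50,0,-0.02,0.28,0,0,0]'
python3 - <<'E'
from h import *
stroke(28,8,15,3,8)
E
```

```text
time_s: 25.2
position: [0.622, -0.0071, 0.2768]
tool_rot: [[-0.163, 0.967, -0.197], [0.762, -0.004, -0.648], [-0.627, -0.256, -0.736]]
ft_force: [-0.2, -0.9, 0.7]
grip_width: 0.0497
8 rows
50, -0.01, -0.15, 0.03, -0.14, 0.05, 0.08, 50, -0.01, -0.1, -0.01, -0.15, -0, 0.13, 50, -0.01, -0.1, -0.01, -0.14, -0, 0.12, 50, -0.01, -0.1, -0.01, -0.15, -0, 0.12, 50, -0.01, -0.1, -0.01, -0.14, -0, 0.12, 50, -0, -0.1, -0.01, -0.14, -0, 0.12, 50, -0.01, -0.1, -0, -0.15, -0, 0.12, 50, -0, -0.1, -0.01, -0.14, -0, 0.12
```

```bash
python3 -m pendant '[50,-0.01,-0.15,0.03,-0.14,0,0.1, 50,-0.01,-0.1,0,-0.15,0,0.12, 50,-0.01,-0.1,-0.01,-0.14,0,0.12, 50,-0.01,-0.1,-0.01,-0.15,0,0.12, 50,-0.01,-0.1,-0.01,-0.14,0,0.12, 50,0,-0.1,-0.01,-0.14,0,0.12, 50,-0.01,-0.1,0,-0.15,0,0.12, 50,0,-0.1,0,-0.14,0,0.12]'
python3 - <<'E'
from h import *
P,Q,o=cur();print(P-hold(8,3,0,-.006)[0])
stroke(8,3,3,0,4)
snap(10,8)
E
```

```text
time_s: 26.0
position: [0.5818, -0.0087, 0.2877]
tool_rot: [[-0.03, 0.999, -0.034], [0.761, 0.001, -0.649], [-0.648, -0.046, -0.76]]
ft_force: [6.2, -0.8, 4.4]
grip_width: 0.0501
[ 0.00104374 -0.00023497  0.0004717 ]
4 rows
50, 0.01, -0.07, 0, -0.03, 0.06, 0.04, 50, -0, -0.05, 0, -0.07, -0, 0.06, 50, -0, -0.05, -0, -0.08, -0, 0.06, 50, -0, -0.05, -0, -0.07, -0, 0.06
wrist [[267.9, 272.0], [414.7, 88.6], [238.0, 9.3], [72.3, 110.9]]
side [[260.5, 159.0], [231.3, 189.3], [267.6, 236.0], [301.4, 210.9]]
```

View pics/wrist10.png

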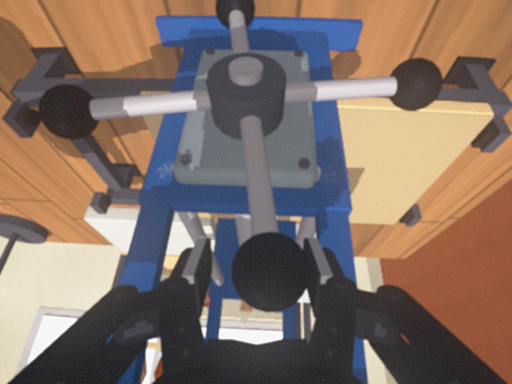

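```bash
python3 -m pendant '[50,0,-0.06,0,-0.05,0,0.04, 50,0,-0.05,0,-0.07,0,0.06, 50,0,-0.05,0,-0.07,0,0.06, 50,0,-0.05,0,-0.07,0,0.06]'
python3 -m pendant '[50,0,-0.03,0,0,0,0, 50,0,0,0,0,0,0]'
python3 -m pendant '[50,0,-0.02,0,0,0,0, 50,0,0,0,0,0,0]'
```

```text
time_s: 26.5
position: [0.5715, -0.0087, 0.2868]
tool_rot: [[-0.002, 1.0, -0.002], [0.761, 0.0, -0.649], [-0.649, -0.003, -0.761]]
ft_force: [4.9, 1.6, 3.0]
grip_width: 0.0498
time_s: 26.7
position: [0.5694, -0.0087, 0.2863]
tool_rot: [[-0.003, 1.0, -0.004], [0.761, -0.0, -0.649], [-0.649, -0.005, -0.761]]
ft_force: [3.2, 0.7, 2.2]
grip_width: 0.0501
time_s: 26.9
position: [0.5685, -0.0087, 0.2859]
tool_rot: [[-0.003, 1.0, -0.005], [0.761, -0.0, -0.649], [-0.649, -0.006, -0.761]]
ft_force: [3.7, 0.4, 2.7]
grip_width: 0.05
```

```bash
for i in 1; do
python3 -m pendant '[50,0,-0.02,0,0,0,0, 50,0,0,0,0,0,0]'
python3 -m pendant '[50,0,-0.02,0,0,0,0, 50,0,0,0,0,0,0]'
python3 -m pendant '[50,0,-0.02,0,0,0,0, 50,0,0,0,0,0,0]'; done | grep -E "pos|force"
```

```text
position: [0.5674, -0.0088, 0.2859]
ft_force: [4.0, 1.0, 2.3]
position: [0.5663, -0.0088, 0.2859]
ft_force: [3.1, 1.2, 2.7]
position: [0.5653, -0.0089, 0.286]
ft_force: [3.8, 1.1, 3.0]
```

```bash
python3 -m pendant '[50,0,-0.02,0,0,0,0, 50,0,0,0,0,0,0]'| grep -E "pos|force"
python3 -m pendant '[50,0,-0.02,0,0,0,0, 50,0,0,0,0,0,0]'| grep -E "pos|force"
python3 - <<'E'
from h import *
snap(11,0)
W=pickle.load(open("pics/wrist11.pkl","rb"))["frame"][:,:,::-1]
cv2.imwrite("pics/c11.png",cv2.resize(W[40:240,320:520],None,fx=3,fy=3,interpolation=cv2.INTER_CUBIC))
E
```

```text
position: [0.5643, -0.0088, 0.286]
ft_force: [3.7, -0.0, 2.2]
position: [0.5633, -0.0088, 0.286]
ft_force: [4.2, 0.2, 3.2]
wrist [[271.5, 277.6], [440.3, 102.2], [265.9, 9.9], [95.0, 100.6]]
side [[265.6, 160.6], [230.9, 184.2], [262.9, 233.9], [301.3, 216.3]]
```

View pics/c11.png

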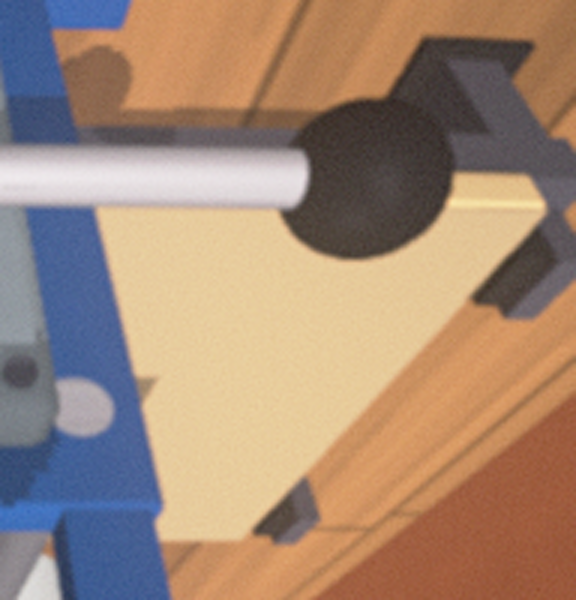

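View pics/wrist11.png

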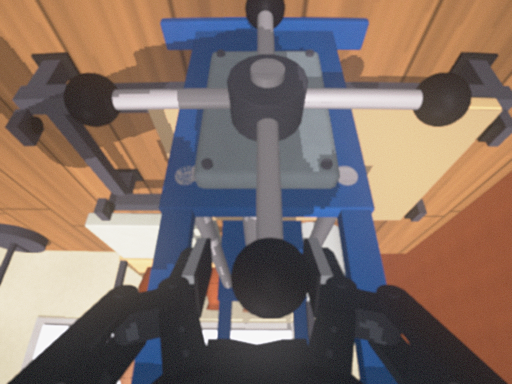

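The far edge looks to be at or nearly at the stops (crop (545,210) and (260,540)), but there is no rise in force yet. I'll keep going in 1 mm steps.

```bash
python3 -m pendant '[50,0,-0.02,0,0,0,0, 50,0,0,0,0,0,0]'| grep -E "pos|force"
python3 -m pendant '[50,0,-0.02,0,0,0,0, 50,0,0,0,0,0,0]'| grep -E "pos|force"
```

```text
position: [0.5627, -0.0088, 0.286]
ft_force: [5.1, 1.3, 1.6]
position: [0.5623, -0.0088, 0.286]
ft_force: [8.9, -0.8, 2.0]
```

```bash
python3 -m pendant '[50,0,-0.02,0,0,0,0, 50,0,0,0,0,0,0]'| grep -E "pos|force"
```

```text
position: [0.5619, -0.0089, 0.2861]
ft_force: [14.0, -0.1, 1.2]
```

Contact: the force rises to 14 N (about 85 N on the stops, well under 350 N) while the motion has all but ceased. I'll release gently now by easing back, opening wider and withdrawing along the tool axis.

```bash
python3 -m pendant '[50,0,0.06,0,0,0,0, 55,0,0.08,0,0,0,0, 64,0,0.04,0,0,0,0, 70,0,0,0,0,0,0, 70,0,0,0,0,0,0]'| grep -E "pos|force|grip"
python3 - <<'E'
from h import *
P,Q,o=cur();print(P-hold(0,0,0)[0],o["ft_force"])
E
python3 -m pendant '[70,0,0,-0.2,0,0,0, 70,0,0,-0.4,0,0,0, 70,0,0,-0.4,0,0,0, 70,0,0,-0.4,0,0,0, 70,0,0,-0.4,0,0,0, 70,0,0,-0.4,0,0,0, 70,0,0,-0.3,0,0,0, 70,0,0,-0.1,0,0,0]'
python3 - <<'E'
from h import *
snap(12,-1)
W=pickle.load(open("pics/wrist12.pkl","rb"))["frame"][:,:,::-1]
cv2.imwrite("pics/c12.png",cv2.resize(W[40:240,300:500],None,fx=3,fy=3,interpolation=cv2.INTER_CUBIC))
E
```

```text
position: [0.5692, -0.0088, 0.2857]
ft_force: [0.0, 0.4, -0.1]
grip_width: 0.0702
[-0.00100256 -0.0003706  -0.002446  ] [ 0.01751068  0.41506991 -0.14733804]
time_s: 29.9
position: [0.5699, 0.0768, 0.3865]
tool_rot: [[-0.002, 1.0, -0.002], [0.761, 0.0, -0.648], [-0.648, -0.003, -0.761]]
ft_force: [0.2, -0.3, -1.2]
grip_width: 0.0701
wrist [[255.4, 191.4], [366.6, 100.3], [259.6, 36.8], [150.1, 97.2]]
side [[266.3, 160.9], [230.9, 183.6], [262.3, 233.6], [301.2, 217.0]]
```

View pics/wrist12.png

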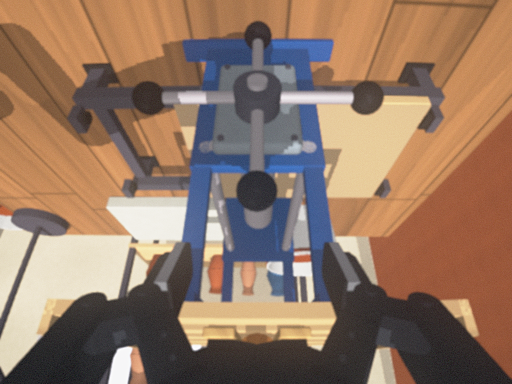

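View pics/c12.png

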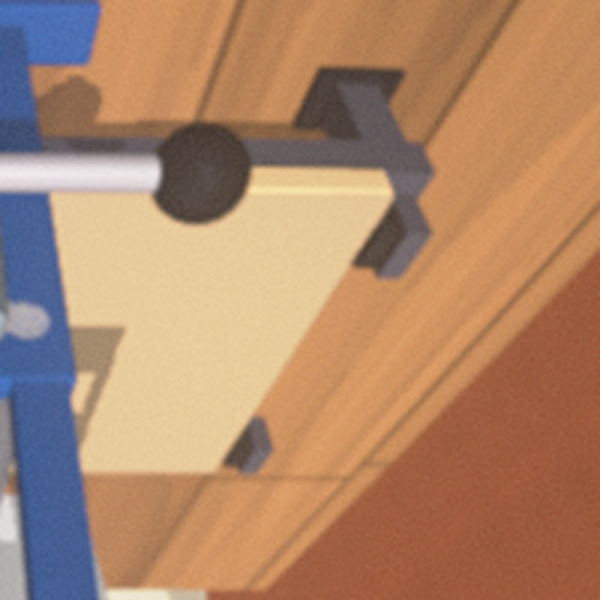

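View pics/side12.png

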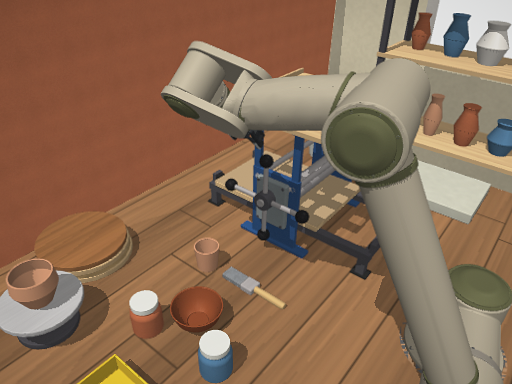

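The hand is clear and the wheel is at q ≈ 0, with the top knob at (257,190). The bed's far edge is on the stops. I'll back off further and take a last look.

```bash
python3 -m pendant '[70,0,0,-0.2,0,0,0, 70,0,0,-0.4,0,0,0, 70,0,0,-0.5,0,0,0, 70,0,0,-0.5,0,0,0, 70,0,0,-0.4,0,0,0, 70,0,0,-0.2,0,0,0, 70,0,0,0,0,0,0, 70,0,0,0,0,0,0]'
python3 - <<'E'
from h import *
from rig import *
snap(13,0)
W=pickle.load(open("pics/side13.pkl","rb"))["frame"][:,:,::-1]
cv2.imwrite("pics/c13.png",cv2.resize(W[140:260,195:335],None,fx=5,fy=5,interpolation=cv2.INTER_CUBIC))
im=get_image("top");cv2.imwrite("pics/top13.png",im["frame"][:,:,::-1])
E
```

```text
time_s: 30.8
position: [0.5707, 0.1467, 0.468]
tool_rot: [[-0.004, 1.0, -0.006], [0.761, -0.001, -0.649], [-0.649, -0.007, -0.761]]
ft_force: [-0.3, -0.1, -0.7]
grip_width: 0.0696
wrist [[257.7, 164.8], [341.2, 98.3], [258.4, 48.8], [175.3, 97.7]]
side [[265.6, 160.6], [230.9, 184.2], [262.9, 233.9], [301.3, 216.3]]
```

View pics/c13.png

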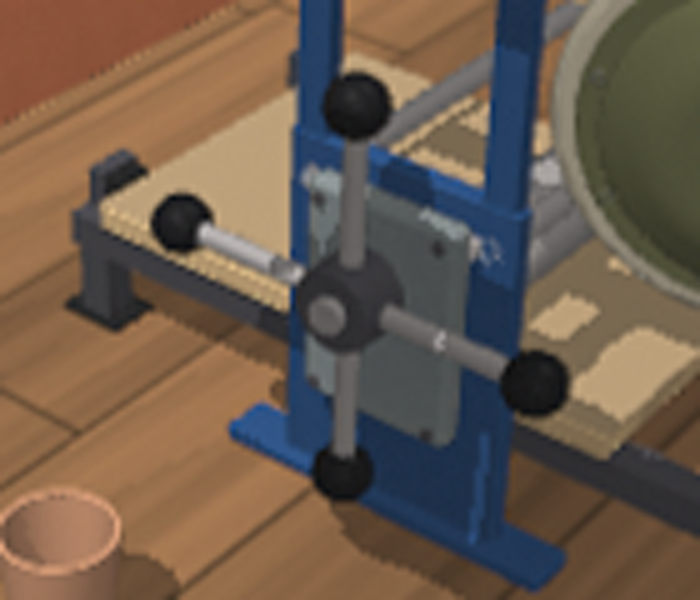

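View pics/top13.png

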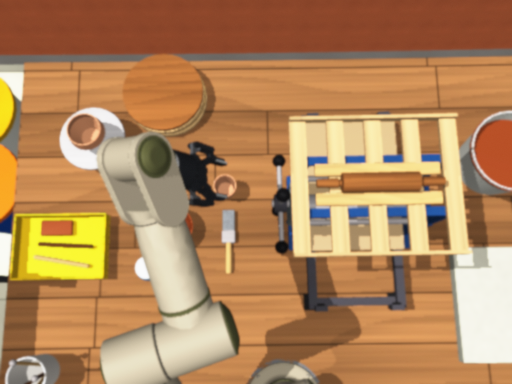

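The wheel is at home, with knobs at (356,105) and (535,383) in the crop. The board is up against the stop, the shelf items, cup and brush have not moved, and the hand is clear. Handing in.

```bash
python3 -c "
from rig import *
print(close_job())"
```

```text
the job is handed in; nothing more can be done
None
```

The bed is home against its rubber back stops, and I have let go of the wheel and handed the job in at about 31 s.

**What I did:** The wheel started at q ≈ 7.70. I turned it by the knobs in one short stroke, four of about 90° and a last one of about 28°. Each time one finger of the loosely open hand pushed the knob, at about 6 N. I made the final approach in 1 mm steps until the stop showed as a rise to 14 N at the knob. That is about 85 N on the stops, against the 350 N limit. Then I eased off, opened the fingers and backed away.

**Last checks:**
- **Bed and wheel:** The last pictures show the wheel at q ≈ 0 and the bed's far edge on both stops.
- **Bystanders:** The cup, brush, slats and rolling pin have not moved. The final top view hid the bowl and one jar partly behind the arm; an earlier side view showed the bowl and both jars in place.
- **Robot:** The wrist force was about zero and the hand was touching nothing.

**What went wrong or disagreed:**
- **Joint limit:** In the first stroke joint 4 ran up to -81.40°, against a limit of -81.47°. That stroke ended about 9° short and the hand missed its planned pose by about 37 mm. The later strokes used less tilt and kept clear of the limit.
- **Force spike:** The first fast lift showed a wrist force reading of 112 / 72 / 24 N on its three axes, about 136 N combined, at the moment of stopping. Nothing was near the hand, so I took it as deceleration. If it counts as wrist force, it is over the 120 N limit. The readings at the end of the later, slower moves stayed below about 15 N.

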